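# Roll the sample jar to the code reader

### The arm

A 6-joint arm with a two-finger parallel gripper is mounted at the origin on the work surface. World frame = base frame: x ahead of the robot, y to its left, z up, the work surface at z = 0. Lengths are in m, angles in rad, forces in N, time in s.
With the tool pointing down it reaches from about 0.3 to 0.75 m from the base axis. Payload 8.5 kg.
Tool frame: the origin (TCP) lies on the front face of the gripper's body, between the roots of the fingers; the fingertips stand 73 mm ahead of it and the grasp point (between the pads) lies 54 mm ahead of it (grip_depth is the distance from the TCP to the grasp point, in m); z points along the fingers, y is the line along which they close (so a half turn about z gives the same grasp; the last joint's range is limited). The gripper opens to 85 mm and grips with 20 to 120 N. Pads are 22 mm wide; open, the fingers measure 114 mm over their backs; the gripper's body (76 mm by 85 mm) begins 54 mm behind the grasp point. The pads swing forward as they close: fully open they stand 13 mm farther back than shut.
Start: joints at [-1.373, 0.381, 1.297, -0, 1.464, -0.215], TCP at [0.221, -0.504, 0.304] pointing down, gripper open.
Joint ranges: [-3.11, 3.11], [-0.89, 2.33], [0.22, 2.48], [-1.42, 4.56], [0.17, 2.85], [-2.88, 2.88]. Speed limits (rad/s): [2.39, 2.39, 3.14, 3.14, 3.14, 3.14].

### API

Orientations are given as a 3x3 rotation matrix whose columns are the frame's x, y, z axes.
In Python, from cell import * gives the robot as it stands.
- The arm moves only by the tool apply_moves, never from a script. Its argument "plan" is a list of rows, each a list of 3 entries, a list of its own where there are three numbers: the shift along the tool's x, y, z in cm, then the turn about the tool's z in rad, then the finger opening in cm, from 0 to 8.54. In form: [[[dx, dy, dz], roll, hand], ...]. A call has exactly 5 rows; each row is the pose to reach, as a shift and turn from the pose commanded when the call began, along the tool's axes at that moment; what a row does not reach only later rows make up. A row lasts 1/10 s, in which the tool goes at most 50 mm and 8.59 degrees, less where a joint would pass 70% of its speed; a pose out of reach is approached as far as the arm can. A call with a gripper value outside its range is refused whole. The fingers move at their own pace and stop on an object; "grip_force" is the grip in N (left out, the last holds). Time passes only in rows, so rows that repeat a pose let the fingers close, or fill a call up. It gives the time, the measured TCP pose, the force, the opening and the grip force at its end, in the units of the state.
- observe(): the state, without advancing time (a new reading comes with each control period).
- read_camera(name): name is "scene" or "side" or "wrist"; returns a dict with "color" (400x640x3 uint8, red, green, blue), "range_z" (400x640 float32, m along the optical axis (not along the pixel's ray), 0 where there is no reading), "intrinsics" (3x3 intrinsics, pixels), "cam_to_world" (4x4, takes a point from camera to world coordinates). Camera axes: x right, y up, looking along -z (the intrinsics and any distortion apply to the point x, -y, -z); pixel columns grow to the right and rows downward; lengths in m; the calibration is good to about 2 mm. A picture is of the moment at which its call begins.
- close_job(): hands the job in; it is judged then, once.
The state is a dict: "clock": time; "q": joint angles; "joint_vel": joint speeds; "joint_torque": joint torques, N m; "ee_pos": TCP position; "tool_rot": TCP orientation; "wrist_force": force on the tool from outside, world axes, zero at the start; "ft_torque": the same for the moment, N m; "grip_width": opening from 0.0 (shut) to 1.0 (fully open); "gripper_force": force on a finger pad.
Only numpy, scipy, OpenCV 4.12 (cv2) and the standard library are available. Lean on these libraries where they do the work, as an engineer would, in place of code of your own. Each camera call takes 0.05 s, during which the arm holds its last target. There are 200 camera calls.

### The job

Roll the sample jar that lies on the bench over to the code reader, pushing on its top with the fingertips and never below its middle, so that it stops with its middle over the yellow stripe, lying along the stripe and facing the reader. Be gentle, let it roll rather than slide, do not pinch or lift it, and leave the reader, the vial, the pan and the weight alone. Finish with the hand clear and the jar at rest.

Things in the scene. Friction and masses are not known exactly. Their poses are not given: they have to be found in the camera images.
- jar: sealed amber jar lying on its side, free to roll, 110 mm long over its black lid, 64 mm diameter, 0.18 to 0.35 kg. Origin on its axis at mid-length, 32 mm above the bench. x runs along the cylinder to the lid; y, z turn as it rolls (z up at the start). It starts about parallel to the stripe, 120 to 180 mm off on either side. Rolled slowly it stops within a few mm when let go.
- reader: fixed code reader with its place mark. Origin on the bench at the middle of the yellow stripe, where the jar shall lie. x runs along the stripe to the reader, y across it, z up. Stripe 24 mm wide, 190 mm long, on a white field 110 mm wide, flush with the bench. The reader, a white box on a black foot, spans 107 to 183 mm along x, is 80 mm wide and 74 mm high.
- vial: upright clear jar with a blue cap, 48 mm in diameter, 95 mm high, to be left alone. Origin at the centre of its underside.
- pan: small open aluminium pan, 60 mm across, 19 mm high, to be left alone. Origin at the centre of its underside.
- weight: upright steel calibration weight with a knob on top, 36 mm in diameter, 50 mm high, to be left alone. Origin at the centre of its underside.
There are look-alikes about, which are no part of the job. Leave any pink or red look-alike of the jar alone.

How it is judged:
On the way, in this order (a step that is already met when the one before it is completed fails the run):
1. the jar has turned by about a third of a turn or more on its way, so it rolls and is not slid (angle between jar's own z axis and vertical above 2 rad and height (world z) of jar below 0.04 m).
2. the jar lies over the stripe (y of jar in the frame of reader between -0.012 and 0.012 m and linear speed of jar below 0.02 m/s), for 0.2 s.
At the end, for the whole second after the job is handed in: the jar rests on the bench with its axis within 12 mm of the middle of the stripe (that is, over the stripe), within 30 mm of the mark along the stripe and within 0.2 rad of its direction, at rest; the vial, pan and weight stand within 15 mm of where they were (y of jar in the frame of reader between -0.012 and 0.012 m and x of jar in the frame of reader between -0.03 and 0.03 m and angle between the x axis of jar and the x axis of reader, either way round below 0.2 rad and height (world z) of jar between 0.028 and 0.036 m and linear speed of jar below 0.01 m/s and distance of each of vial, pan, weight from where it was at the start of the episode below 0.015 m); the robot touches nothing.
It fails at once if the jar is lifted (more than 10 mm) off the bench (height (world z) of jar above 0.042 m).
It fails at once if the jar is pushed or pinched low, below its middle (contact force between the fingers and jar above 0.5 N and height (world z) of the grasp point below 0.052 m).
It fails at once if the jar is pressed hard (over 60 N) (contact force between the fingers and jar above 60 N).
It fails at once if the robot or the jar knocks the reader (contact force between any of the fingers, the arm, jar and reader above 2 N).
It fails at once if a bystander is moved by more than 15 mm (distance of any of vial, pan, weight from where it was at the start of the episode above 0.015 m).
It also fails if it takes over 64 s, if anything falls off the work surface, if the arm or the gripper's body presses on something with over 40 N, if the wrist force passes 120 N, or if a joint passes its speed limit or range.

## Working session

There is one attempt and no reset: what is moved stays moved. The work goes in short steps, Python scripts to look and compute and a tool call to move; the robot and the scene stay as the last step left them, time stands still between calls to the robot, and variables do not carry over. Pictures are saved under pics/ and viewed, at most 10 in all, crops included, and the job is handed in when it is done.

Besides the shell and the picture viewer there is one more tool, called after "Request:" in YAML: its name, and indented under it one key for each argument. apply_moves: Moves the arm, as the interface text tells. Its arguments: {"type":"object","properties":{"plan":{"type":"array","items":{"type":"array"}},"grip_force":{"type":"number"}},"required":["plan"]}

```bash
mkdir -p pics; cat > h.py <<'E'
from cell import *
import numpy as np, cv2
def save(n,f):
    c=read_camera(n); cv2.imwrite('pics/'+f+'.png',c['color'][:,:,::-1]); np.savez('pics/'+f+'.npz',**c); return c
def load(f): return dict(np.load('pics/'+f+'.npz'))
def ray(c,u,v,z):
    K=c['intrinsics'];T=c['cam_to_world']
    d=T[:3,:3]@np.array([(u-K[0,2])/K[0,0],-(v-K[1,2])/K[1,1],-1]);o=T[:3,3]
    return o+d*(z-o[2])/d[2]
def cloud(c):
    K=c['intrinsics'];T=c['cam_to_world'];r=c['range_z'];v,u=np.mgrid[:400,:640]
    p=np.stack([(u-K[0,2])/K[0,0]*r,-(v-K[1,2])/K[1,1]*r,-r],-1)
    return p@T[:3,:3].T+T[:3,3]
E
python3 - <<'E'
from h import *
a=save('scene','s1');b=save('side','d1')
print(a['cam_to_world'],b['cam_to_world'],observe()['tool_rot'])
E
```

```text
[[ 0.87928823 -0.30104684  0.36908402  1.01045887]
 [ 0.47577281  0.51906036 -0.71008209 -0.8330019 ]
 [ 0.02219108  0.79996696  0.59963357  0.7525405 ]
 [ 0.          0.          0.          1.        ]] [[-0.79293103  0.45045572 -0.41030479  0.16100558]
 [-0.60918355 -0.59987378  0.51869726  0.45989312]
 [-0.01248094  0.66124209  0.75006875  0.74666402]
 [ 0.          0.          0.          1.        ]] [[ 9.16008059e-01  4.01159788e-01 -2.47870555e-04]
 [ 4.01159768e-01 -9.16007236e-01  1.25822222e-03]
 [ 2.77696938e-04 -1.25197739e-03 -9.99999178e-01]]
```

View pics/s1.png

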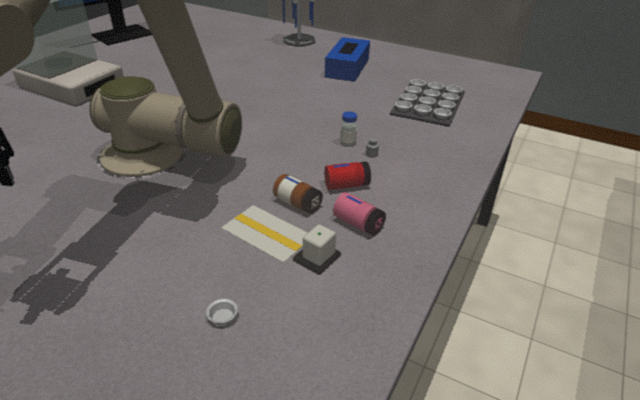

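View pics/d1.png

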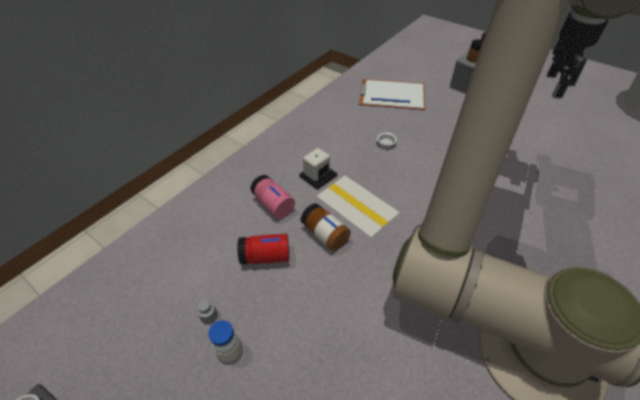

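Scene view: candidates for the jar are the amber jar with white label (298,193), the red jar (347,175) and the pink jar (358,213). In the side view there is also a brown thing on a box at (475,50). I choose the amber jar lying beside the stripe, at (298,193) in scene and (325,228) in side. Stripe runs (237,218)-(300,248), reader at (319,246), vial (349,130), weight (372,148), pan (222,313).

```bash
python3 - <<'E'
from h import *
for f in ('s1','d1'):
    c=load(f);hsv=cv2.cvtColor(c['color'],cv2.COLOR_RGB2HSV)
    y=cv2.inRange(hsv,(20,120,90),(33,255,255))
    n,l,st,ce=cv2.connectedComponentsWithStats(y);i=1+np.argmax(st[1:,4])
    v,u=np.where(l==i);P=np.array([ray(c,a,b,0)[:2] for a,b in zip(u,v)])
    (cx,cy),wh,an=cv2.minAreaRect(P.astype(np.float32)*1000);m=P.mean(0);w,V=np.linalg.eigh(np.cov(P.T))
    print(f,'stripe',st[i],cx,cy,wh,V[:,1],np.arctan2(V[1,1],V[0,1]))
    pc=cloud(c);
    box=(325,228) if f=='d1' else (298,193)
    v,u=np.mgrid[:400,:640]
    near=(np.hypot(u-box[0],v-box[1])<45)&(pc[...,2]>0.012)&(pc[...,2]<.08)
    n,l,st,ce=cv2.connectedComponentsWithStats(near.astype(np.uint8));i=l[box[1],box[0]]
    Q=pc[l==i];print('jar',st[i],Q.min(0),Q.max(0),'base clr',pc[near].shape)
    (cx,cy),wh,an=cv2.minAreaRect((Q[:,:2]*1000).astype(np.float32));print(cx,cy,wh,an)
    top=Q[Q[:,2]>Q[:,2].max()-.012];m=top[:,:2].mean(0);w,V=np.linalg.eigh(np.cov(top[:,:2].T));print('top',m,V[:,1],len(top))
c=load('s1');cv2.imwrite('pics/crop1.png',cv2.resize(c['color'][150:280,210:400,::-1],None,fx=4,fy=4))
E
```

```text
s1 stripe [235 214  67  37 515] 492.9497985839844 -106.27749633789062 (22.527856826782227, 189.7357940673828) [-0.98998377  0.14118124] 2.9999381510260714
jar [ 272  174   51   39 1204] [ 0.44154166 -0.021031    0.01259823] [0.56012547 0.04654929 0.07048403] base clr (1847, 3)
501.621337890625 15.899742126464844 (63.35667037963867, 115.6485824584961) 83.90508270263672
top [0.50175902 0.01475745] [-0.98785288  0.15539207] 398
d1 stripe [329 184  59  42 451] 493.5559997558594 -108.1140365600586 (21.430349349975586, 189.68023681640625) [-0.99021454  0.13955344] 3.001582228966548
jar [ 300  203   51   48 1329] [ 0.43986897 -0.01153519  0.01243665] [0.55893224 0.06124086 0.06733208] base clr (1551, 3)
499.68634033203125 23.34062957763672 (63.37511444091797, 112.6656265258789) 82.13359069824219
top [0.49565997 0.0250083 ] [-0.9861952   0.16558691] 708
```

View pics/crop1.png

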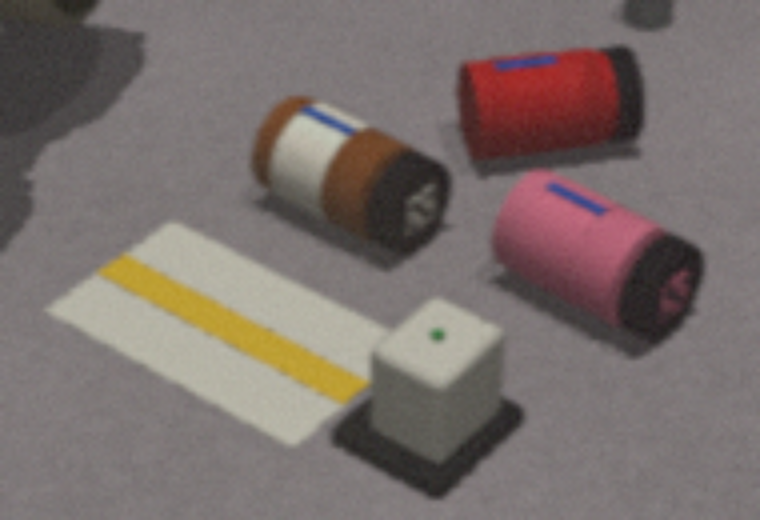

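The crop shows the amber jar with white label (lid toward the reader) just across the stripe; the red and pink ones are plain look-alikes. The jar needs about 127 mm of roll, from (0.501, 0.020) to (0.493, -0.107). I plan light strokes across its top with two fingertips spread along its axis.

Request:
apply_moves:
  plan:
    - [[3.5, -2.8, 0], 0, 6]
    - [[7, -5.6, 0], 0, 6]
    - [[10.5, -8.3, 0], 0, 6]
    - [[14, -11.1, 0], 0, 6]
    - [[17.5, -13.9, 0], 0, 6]

```text
clock: 0.6
ee_pos: [0.3256, -0.3045, 0.3037]
tool_rot: [[0.916, 0.401, -0.0], [0.401, -0.916, 0.001], [0.0, -0.001, -1.0]]
wrist_force: [-0.5, 0.3, -0.3]
grip_width: 0.704
gripper_force: 0.0
```

Request:
apply_moves:
  plan:
    - [[3.5, -2.8, 1], -0.14, 6]
    - [[7, -5.6, 2], -0.28, 6]
    - [[10.5, -8.3, 3], -0.42, 6]
    - [[14, -11.1, 4], -0.56, 6]
    - [[17.5, -13.9, 5], -0.7, 6]

```text
clock: 1.1
ee_pos: [0.4302, -0.1069, 0.2535]
tool_rot: [[0.437, 0.899, -0.0], [0.899, -0.437, 0.0], [-0.0, -0.0, -1.0]]
wrist_force: [0.0, 0.2, -0.8]
grip_width: 0.698
gripper_force: 0.0
```

```bash
cat >> h.py <<'E'
C=np.array([0.4932,-0.107]);X=np.array([.990,-.140]);Y=np.array([.140,.990])
def st():
    s=observe();R=s['tool_rot'];d=s['ee_pos'][:2]-C
    print('t',round(s['clock'],2),'tcp',np.round(s['ee_pos'],4),'in reader mm',np.round([d@X*1e3,d@Y*1e3],1),'yaw err',round(float(np.arctan2(R[1,1],R[0,1])-np.arctan2(X[1],X[0])),3),'F',np.round(s['wrist_force'],1),'w',round(s['grip_width'],2),'tool',np.round(R[:,:2].T,3).tolist())
    return s
E
python3 - <<'E'
from h import *
s=st();R=np.array(s['tool_rot'])
t=np.r_[C+Y*.136-X*.011,0.234]
print((R.T@(t-s['ee_pos'])*100).round(2))
E
```

```text
t 1.1 tcp [ 0.4302 -0.1069  0.2535] in reader mm [-62.4  -8.8] yaw err -0.312 F [ 0.   0.2 -0.8] w 0.7 tool [[0.437, 0.899, -0.0], [0.899, -0.437, -0.0]]
[15.35  0.45  1.95]
```

Request:
apply_moves:
  plan:
    - [[4, 0.1, 1], -0.12, 6]
    - [[8, 0.2, 1.5], -0.24, 6]
    - [[12, 0.4, 2], -0.31, 6]
    - [[15.3, 0.5, 2], -0.31, 6]
    - [[15.3, 0.5, 2], -0.31, 6]

```text
clock: 1.6
ee_pos: [0.5027, 0.0291, 0.2334]
tool_rot: [[0.144, 0.99, -0.0], [0.99, -0.144, 0.001], [0.001, -0.0, -1.0]]
wrist_force: [0.3, -0.0, 0.6]
grip_width: 0.701
gripper_force: 0.0
```

```bash
python3 - <<'E'
from h import *
st(); c=save('wrist','w1'); print(c['cam_to_world'].round(3))
E
```

```text
t 1.6 tcp [0.5027 0.0291 0.2334] in reader mm [ -9.6 136.1] yaw err -0.004 F [ 0.3 -0.   0.6] w 0.7 tool [[0.144, 0.99, 0.001], [0.99, -0.144, -0.0]]
[[ 0.989  0.138  0.042  0.513]
 [-0.145  0.949  0.28   0.101]
 [-0.001 -0.283  0.959  0.303]
 [ 0.     0.     0.     1.   ]]
```

View pics/w1.png

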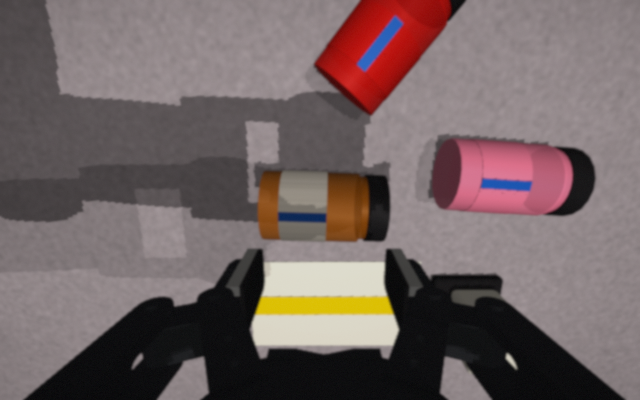

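```bash
cat >> h.py <<'E'
from scipy.optimize import least_squares
def jar(c):
    p=cloud(c);hsv=cv2.cvtColor(c['color'],cv2.COLOR_RGB2HSV)
    m=((hsv[...,0]>8)&(hsv[...,0]<20)&(hsv[...,1]>150)&(p[...,2]>.02)&(p[...,2]<.075))
    Q=p[m];d=Q[:,:2]-C;x=d@X;y=d@Y;ok=(abs(x)<.09)&(abs(y)<.2);x,y,z=x[ok],y[ok],Q[ok,2]
    f=lambda q:np.hypot(y-q[0]-q[1]*x,z-q[2])-.032
    r=least_squares(f,[np.median(y),0,.032],loss='soft_l1',f_scale=.002).x
    w=(c['range_z']>0)&(p[...,2]>.045)&(p[...,2]<.075);D=p[w][:,:2]-C;D=D[(abs(D@Y-r[0])<.02)&(abs(D@X)<.1)]@X
    lo,hi=np.percentile(D,[1,99]); xm=(lo+hi)/2
    print('jar mm: y@0 %.1f slope %.3f zc %.1f n %d  x range %.1f %.1f -> x %.1f y %.1f'%(r[0]*1e3,r[1],r[2]*1e3,len(x),lo*1e3,hi*1e3,xm*1e3,(r[0]+r[1]*xm)*1e3))
def stripe(c):
    hsv=cv2.cvtColor(c['color'],cv2.COLOR_RGB2HSV);v,u=np.where(cv2.inRange(hsv,(22,150,120),(33,255,255))>0)
    P=np.array([ray(c,a,b,0)[:2] for a,b in zip(u,v)])-C;print('stripe y',(P@Y).mean()*1e3,'x',np.percentile(P@X,[1,99])*1e3,'slope',np.polyfit(P@X,P@Y,1)[0])
E
python3 - <<'E'
from h import *
for f in('w1','s1','d1'):
  c=load(f);jar(c);stripe(c)
E
```

```text
jar mm: y@0 126.8 slope -0.042 zc 31.4 n 3882  x range -63.5 97.9 -> x 17.2 y 126.1
stripe y -1.142869137397925 x [-85.35372997  64.79193079] slope -0.003971906105121462
jar mm: y@0 125.8 slope -0.028 zc 32.0 n 91  x range -64.1 97.7 -> x 16.8 y 125.3
stripe y 0.6488254641583232 x [-92.13272018  91.12767178] slope -0.001675457094767263
jar mm: y@0 126.5 slope -0.017 zc 31.6 n 492  x range -67.5 97.0 -> x 14.8 y 126.3
stripe y -1.1418243290234655 x [-91.2996323   90.21046565] slope 0.00014004176741221332
```

The wrist view shows the jar at (323,205), in front of the fingers' stripe view (325,305), with the pink jar at (515,180). The hand is 9 mm behind the jar's axis, as wanted. Next I go down and probe for contact.

Request:
apply_moves:
  plan:
    - [[0, 0, 3], 0, 6]
    - [[0, 0, 6], 0, 6]
    - [[0, 0, 8.5], 0, 6]
    - [[0, 0, 9.3], 0, 6]
    - [[0, 0, 9.5], 0, 6]

```text
clock: 2.15
ee_pos: [0.5016, 0.0256, 0.1386]
tool_rot: [[0.148, 0.989, -0.001], [0.989, -0.148, 0.0], [-0.0, -0.001, -1.0]]
wrist_force: [-0.1, 1.1, 0.4]
grip_width: 0.7
gripper_force: 0.0
```

Request:
apply_moves:
  plan:
    - [[0, 0, 0.05], 0, 6]
    - [[0, 0, 0.1], 0, 6]
    - [[0, 0, 0.15], 0, 6]
    - [[0, 0, 0.2], 0, 6]
    - [[0, 0, 0.2], 0, 6]

```text
clock: 2.65
ee_pos: [0.5019, 0.0263, 0.1372]
tool_rot: [[0.147, 0.989, 0.0], [0.989, -0.147, -0.0], [-0.0, 0.0, -1.0]]
wrist_force: [-0.1, 0.3, -0.1]
grip_width: 0.703
gripper_force: 0.0
```

Request:
apply_moves:
  plan:
    - [[0.3, 0, 0], 0, 6]
    - [[0.3, 0, 0.1], 0, 6]
    - [[0.3, 0, 0.2], 0, 6]
    - [[0.3, 0, 0.2], 0, 6]
    - [[0.3, 0, 0.2], 0, 6]

```text
clock: 3.15
ee_pos: [0.5023, 0.0292, 0.1349]
tool_rot: [[0.147, 0.989, -0.0], [0.989, -0.147, 0.0], [0.0, -0.0, -1.0]]
wrist_force: [-0.0, -0.1, 0.2]
grip_width: 0.707
gripper_force: 0.0
```

Request:
apply_moves:
  plan:
    - [[0, 0, 0.05], 0, 6]
    - [[0, 0, 0.1], 0, 6]
    - [[0, 0, 0.1], 0, 6]
    - [[0, 0, 0.1], 0, 6]
    - [[0, 0, 0.1], 0, 6]

```text
clock: 3.65
ee_pos: [0.5023, 0.0292, 0.1339]
tool_rot: [[0.147, 0.989, 0.0], [0.989, -0.147, -0.0], [0.0, 0.0, -1.0]]
wrist_force: [0.2, -0.0, 0.7]
grip_width: 0.699
gripper_force: 0.0
```

Request:
apply_moves:
  plan:
    - [[0, 0, 0.05], 0, 6]
    - [[0, 0, 0.1], 0, 6]
    - [[0, 0, 0.15], 0, 6]
    - [[0, 0, 0.15], 0, 6]
    - [[0, 0, 0.15], 0, 6]

```text
clock: 4.15
ee_pos: [0.5023, 0.0293, 0.1324]
tool_rot: [[0.147, 0.989, -0.0], [0.989, -0.147, 0.0], [0.0, -0.0, -1.0]]
wrist_force: [0.0, -0.7, 0.3]
grip_width: 0.7
gripper_force: 0.0
```

Request:
apply_moves:
  plan:
    - [[0, 0, 0.05], 0, 6]
    - [[0, 0, 0.1], 0, 6]
    - [[0, 0, 0.1], 0, 6]
    - [[0, 0, 0.1], 0, 6]
    - [[0, 0, 0.1], 0, 6]

```text
clock: 4.65
ee_pos: [0.5023, 0.0293, 0.1315]
tool_rot: [[0.147, 0.989, 0.0], [0.989, -0.147, 0.0], [0.0, 0.0, -1.0]]
wrist_force: [-0.6, -0.5, 0.8]
grip_width: 0.702
gripper_force: 0.6
```

Request:
apply_moves:
  plan:
    - [[0, 0, 0.05], 0, 6]
    - [[0, 0, 0.05], 0, 6]
    - [[0, 0, 0.05], 0, 6]
    - [[0, 0, 0.05], 0, 6]
    - [[0, 0, 0.05], 0, 6]

```text
clock: 5.15
ee_pos: [0.5023, 0.0293, 0.1313]
tool_rot: [[0.147, 0.989, 0.0], [0.989, -0.147, -0.0], [-0.0, 0.0, -1.0]]
wrist_force: [-1.5, 0.8, 5.6]
grip_width: 0.705
gripper_force: 2.8
```

Request:
apply_moves:
  plan:
    - [[-0.3, 0, 0.03], 0, 6]
    - [[-0.9, 0, 0.05], 0, 6]
    - [[-1.7, 0, 0.05], 0, 6]
    - [[-2.5, 0, 0.05], 0, 6]
    - [[-3, 0, 0.05], 0, 6]

```text
clock: 5.65
ee_pos: [0.4973, -0.0006, 0.1312]
tool_rot: [[0.147, 0.989, -0.001], [0.989, -0.147, 0.0], [0.0, -0.001, -1.0]]
wrist_force: [-6.2, 0.1, 13.1]
grip_width: 0.701
gripper_force: 6.3
```

```bash
python3 - <<'E'
from h import *
st()
for n,f in(('scene','s2'),('side','d2'),('wrist','w2')):
    jar(save(n,f))
E
```

```text
t 5.65 tcp [ 0.4973 -0.0006  0.1312] in reader mm [-10.8 105.9] yaw err -0.008 F [-6.2  0.1 13.1] w 0.7 tool [[0.147, 0.989, 0.0], [0.989, -0.147, -0.001]]
jar mm: y@0 110.6 slope -0.046 zc 32.1 n 130  x range -65.4 45.8 -> x -9.8 y 111.0
jar mm: y@0 111.2 slope -0.033 zc 31.6 n 519  x range -67.8 41.4 -> x -13.2 y 111.6
jar mm: y@0 111.3 slope -0.048 zc 31.5 n 9486  x range -63.8 43.6 -> x -10.1 y 111.7
```

Request:
apply_moves:
  plan:
    - [[0, 0, -0.8], 0, 6]
    - [[1, 0, -0.8], 0, 6]
    - [[1.7, 0, -0.8], 0, 6]
    - [[1.7, 0, -0.3], 0, 6]
    - [[1.7, 0, 0], 0, 6]

```text
clock: 6.3
ee_pos: [0.5004, 0.0169, 0.1303]
tool_rot: [[0.147, 0.989, -0.0], [0.989, -0.147, 0.0], [0.0, -0.0, -1.0]]
wrist_force: [-3.6, 4.2, 33.4]
grip_width: 0.702
gripper_force: 16.7
```

Request:
apply_moves:
  plan:
    - [[-0.4, 0, 0], -0.01, 6]
    - [[-1.4, 0, 0], -0.02, 6]
    - [[-2.6, 0, 0], -0.04, 6]
    - [[-3.7, 0, 0], -0.05, 6]
    - [[-4.4, 0, 0], -0.06, 6]

```text
clock: 6.8
ee_pos: [0.4939, -0.0278, 0.1309]
tool_rot: [[0.088, 0.996, 0.001], [0.996, -0.088, -0.0], [-0.0, 0.001, -1.0]]
wrist_force: [-2.5, 0.4, 8.4]
grip_width: 0.706
gripper_force: 4.2
```

```bash
python3 - <<'E'
from h import *
st()
jar(save('side','d3'));jar(save('wrist','w3'))
E
```

```text
t 6.8 tcp [ 0.4939 -0.0278  0.1309] in reader mm [-10.4  78.5] yaw err 0.052 F [-2.5  0.4  8.4] w 0.71 tool [[0.088, 0.996, -0.0], [0.996, -0.088, 0.001]]
jar mm: y@0 88.7 slope 0.001 zc 31.7 n 495  x range -67.3 41.3 -> x -13.0 y 88.7
jar mm: y@0 88.3 slope -0.012 zc 31.5 n 9940  x range -63.7 43.5 -> x -10.1 y 88.4
```

Request:
apply_moves:
  plan:
    - [[0, 0, -0.8], 0, 6]
    - [[1.1, 0.05, -0.8], 0.03, 6]
    - [[2, 0.1, -0.6], 0.055, 6]
    - [[2, 0.1, -0.25], 0.055, 6]
    - [[2, 0.1, -0.1], 0.055, 6]

```text
clock: 7.4
ee_pos: [0.4965, -0.0073, 0.131]
tool_rot: [[0.141, 0.99, -0.001], [0.99, -0.141, 0.0], [-0.0, -0.001, -1.0]]
wrist_force: [-1.2, 0.5, 8.8]
grip_width: 0.703
gripper_force: 4.6
```

Request:
apply_moves:
  plan:
    - [[-0.3, 0, 0.08], 0, 6]
    - [[-1.3, 0, 0.08], 0, 6]
    - [[-2.5, 0, 0.08], 0, 6]
    - [[-3.6, 0, 0.08], 0, 6]
    - [[-4.2, 0, 0.08], 0, 6]

```text
clock: 7.9
ee_pos: [0.4905, -0.0501, 0.131]
tool_rot: [[0.143, 0.99, 0.0], [0.99, -0.143, -0.0], [-0.0, 0.0, -1.0]]
wrist_force: [-1.1, 0.3, 5.4]
grip_width: 0.699
gripper_force: 2.4
```

```bash
python3 - <<'E'
from h import *
st()
jar(save('side','d4'));jar(save('wrist','w4'))
E
```

```text
t 7.9 tcp [ 0.4905 -0.0501  0.131 ] in reader mm [-10.7  56. ] yaw err -0.003 F [-1.1  0.3  5.4] w 0.7 tool [[0.143, 0.99, -0.0], [0.99, -0.143, 0.0]]
jar mm: y@0 67.2 slope 0.001 zc 31.7 n 506  x range -66.9 41.3 -> x -12.8 y 67.2
jar mm: y@0 67.0 slope -0.011 zc 31.5 n 9931  x range -63.6 43.6 -> x -10.0 y 67.1
```

Request:
apply_moves:
  plan:
    - [[0, 0, -0.8], 0, 6]
    - [[1.2, 0, -0.8], 0, 6]
    - [[2.2, 0, -0.6], 0, 6]
    - [[2.2, 0, -0.25], 0, 6]
    - [[2.2, 0, -0.08], 0, 6]

```text
clock: 8.5
ee_pos: [0.4936, -0.0264, 0.1308]
tool_rot: [[0.141, 0.99, -0.001], [0.99, -0.141, 0.0], [0.0, -0.001, -1.0]]
wrist_force: [-1.4, 1.4, 5.7]
grip_width: 0.703
gripper_force: 3.3
```

Request:
apply_moves:
  plan:
    - [[-0.3, 0, 0.08], 0, 6]
    - [[-1.4, 0, 0.08], 0, 6]
    - [[-2.6, 0, 0.08], 0, 6]
    - [[-3.7, 0, 0.08], 0, 6]
    - [[-4.4, 0, 0.08], 0, 6]

```text
clock: 9.0
ee_pos: [0.4873, -0.0715, 0.1311]
tool_rot: [[0.143, 0.99, -0.0], [0.99, -0.143, -0.0], [-0.0, 0.0, -1.0]]
wrist_force: [-1.8, 0.5, 6.7]
grip_width: 0.699
gripper_force: 3.4
```

Request:
apply_moves:
  plan:
    - [[0, 0, -0.8], 0, 6]
    - [[1.2, 0, -0.8], 0, 6]
    - [[2.2, 0, -0.6], 0, 6]
    - [[2.2, 0, -0.25], 0, 6]
    - [[2.2, 0, -0.08], 0, 6]

```text
clock: 9.5
ee_pos: [0.4905, -0.048, 0.1308]
tool_rot: [[0.141, 0.99, -0.001], [0.99, -0.141, 0.0], [0.0, -0.001, -1.0]]
wrist_force: [0.5, 0.6, 0.2]
grip_width: 0.703
gripper_force: 0.2
```

Request:
apply_moves:
  plan:
    - [[-0.3, 0, 0.08], 0, 6]
    - [[-1.4, 0, 0.08], 0, 6]
    - [[-2.6, 0, 0.08], 0, 6]
    - [[-3.7, 0, 0.08], 0, 6]
    - [[-4.4, 0, 0.08], 0, 6]

```text
clock: 10.0
ee_pos: [0.4842, -0.0934, 0.1312]
tool_rot: [[0.143, 0.99, 0.0], [0.99, -0.143, -0.0], [-0.0, 0.0, -1.0]]
wrist_force: [-1.6, -0.3, 8.1]
grip_width: 0.7
gripper_force: 4.3
```

```bash
python3 - <<'E'
from h import *
st()
jar(save('side','d5'));jar(save('wrist','w5'))
E
```

```text
t 10.0 tcp [ 0.4842 -0.0934  0.1312] in reader mm [-10.8  12.2] yaw err -0.003 F [-1.6 -0.3  8.1] w 0.7 tool [[0.143, 0.99, -0.0], [0.99, -0.143, 0.0]]
jar mm: y@0 20.6 slope 0.013 zc 31.6 n 455  x range -66.9 42.2 -> x -12.4 y 20.4
jar mm: y@0 20.1 slope -0.012 zc 31.5 n 9593  x range -63.5 43.6 -> x -9.9 y 20.2
```

Request:
apply_moves:
  plan:
    - [[0, 0, -0.8], 0, 6]
    - [[1.2, 0, -0.8], 0, 6]
    - [[1.8, 0, -0.6], 0, 6]
    - [[1.8, 0, -0.25], 0, 6]
    - [[1.8, 0, -0.05], 0, 6]

```text
clock: 10.6
ee_pos: [0.4869, -0.0741, 0.1307]
tool_rot: [[0.142, 0.99, -0.001], [0.99, -0.142, 0.0], [0.0, -0.001, -1.0]]
wrist_force: [-3.4, 1.7, 16.6]
grip_width: 0.701
gripper_force: 8.7
```

```bash
python3 - <<'E'
from h import *
st()
jar(save('side','d6'));c=save('wrist','w6');jar(c);stripe(c)
E
```

```text
t 10.6 tcp [ 0.4869 -0.0741  0.1307] in reader mm [-10.9  31.6] yaw err -0.002 F [-3.4  1.7 16.6] w 0.7 tool [[0.142, 0.99, 0.0], [0.99, -0.142, -0.001]]
jar mm: y@0 20.0 slope 0.025 zc 32.6 n 452  x range -67.0 40.5 -> x -13.2 y 19.7
jar mm: y@0 20.5 slope -0.007 zc 31.6 n 7683  x range -63.0 43.5 -> x -9.8 y 20.6
stripe y -0.39992584966443173 x [-93.94926476  95.67184717] slope -0.005630762312708488
```

Request:
apply_moves:
  plan:
    - [[-0.3, 0, 0.05], 0, 6]
    - [[-1.1, 0, 0.05], 0, 6]
    - [[-2, 0, 0.05], 0, 6]
    - [[-2.7, 0, 0.05], 0, 6]
    - [[-3.2, 0, 0.05], 0, 6]

```text
clock: 11.2
ee_pos: [0.4823, -0.1068, 0.1313]
tool_rot: [[0.143, 0.99, 0.0], [0.99, -0.143, -0.0], [-0.0, 0.0, -1.0]]
wrist_force: [-3.1, 0.4, 11.7]
grip_width: 0.705
gripper_force: 6.2
```

Request:
apply_moves:
  plan:
    - [[-0.3, 0, 0], 0, 6]
    - [[-0.6, 0, 0], 0, 6]
    - [[-0.8, 0, 0], 0, 6]
    - [[-0.8, 0, 0], 0, 6]
    - [[-0.8, 0, 0], 0, 6]

```text
clock: 11.7
ee_pos: [0.4812, -0.1145, 0.1311]
tool_rot: [[0.142, 0.99, 0.0], [0.99, -0.142, -0.001], [-0.001, 0.0, -1.0]]
wrist_force: [-2.0, 0.3, 10.7]
grip_width: 0.705
gripper_force: 5.2
```

```bash
python3 - <<'E'
from h import *
st()
jar(save('scene','s7'));jar(save('side','d7'));jar(save('wrist','w7'))
E
```

```text
t 11.7 tcp [ 0.4812 -0.1145  0.1311] in reader mm [-10.8  -9.1] yaw err -0.002 F [-2.   0.3 10.7] w 0.7 tool [[0.142, 0.99, -0.001], [0.99, -0.142, 0.0]]
jar mm: y@0 -0.7 slope -0.009 zc 31.1 n 131  x range -64.5 46.7 -> x -8.9 y -0.7
jar mm: y@0 0.1 slope 0.011 zc 31.5 n 456  x range -66.8 41.5 -> x -12.7 y -0.1
jar mm: y@0 0.1 slope -0.012 zc 31.5 n 9674  x range -63.5 43.7 -> x -9.9 y 0.2
```

The jar's axis is on the stripe to within 1 mm. I lift straight up, clear of it.

Request:
apply_moves:
  plan:
    - [[0, 0, -0.2], 0, 6]
    - [[0, 0, -0.6], 0, 6]
    - [[0, 0, -2], 0, 6]
    - [[0, 0, -5], 0, 6]
    - [[0, 0, -9], 0, 6]

```text
clock: 12.35
ee_pos: [0.4807, -0.114, 0.2204]
tool_rot: [[0.143, 0.99, -0.003], [0.99, -0.143, 0.002], [0.001, -0.004, -1.0]]
wrist_force: [0.6, -0.2, -1.1]
grip_width: 0.699
gripper_force: 0.0
```

Request:
apply_moves:
  plan:
    - [[0, 0, 0], 0, 6]
    - [[0, 0, 0], 0, 6]
    - [[0, 0, 0], 0, 6]
    - [[0, 0, 0], 0, 6]
    - [[0, 0, 0], 0, 6]

```text
clock: 12.85
ee_pos: [0.4811, -0.1141, 0.2198]
tool_rot: [[0.143, 0.99, -0.002], [0.99, -0.143, 0.001], [0.001, -0.002, -1.0]]
wrist_force: [-0.2, 0.0, -0.1]
grip_width: 0.701
gripper_force: 0.0
```

```bash
python3 - <<'E'
from h import *
st()
jar(save('side','d8'));jar(save('scene','s8'));jar(save('wrist','w8'));jar(save('wrist','w9'))
E
```

```text
t 12.85 tcp [ 0.4811 -0.1141  0.2198] in reader mm [-11.   -8.8] yaw err -0.003 F [-0.2  0.  -0.1] w 0.7 tool [[0.143, 0.99, 0.001], [0.99, -0.143, -0.002]]
jar mm: y@0 0.1 slope 0.021 zc 31.7 n 453  x range -67.3 41.5 -> x -12.9 y -0.2
jar mm: y@0 -0.2 slope 0.009 zc 32.1 n 206  x range -64.0 46.0 -> x -9.0 y -0.3
jar mm: y@0 0.4 slope -0.007 zc 31.4 n 4470  x range -63.8 43.6 -> x -10.1 y 0.5
jar mm: y@0 0.5 slope -0.006 zc 31.4 n 4471  x range -63.6 43.7 -> x -10.0 y 0.5
```

View pics/s8.png

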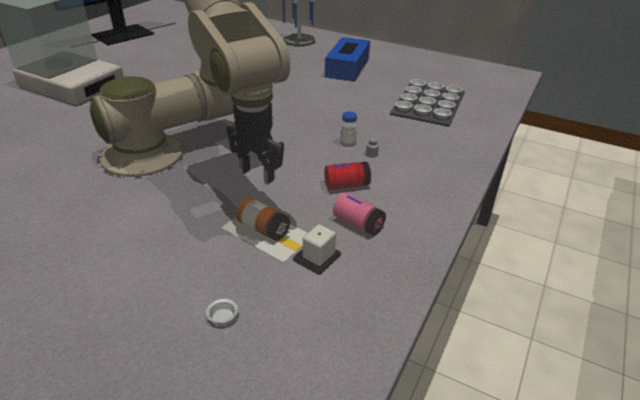

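The picture shows the jar at (263,218), lying on the stripe with its lid toward the reader at (319,246). The hand is clear above it, and the vial, weight and pan are unmoved.

```bash
python3 -c "
from cell import *
print(close_job())"
```

```text
the job is handed in; nothing more can be done
None
```

The job is handed in (no verdict came back): the jar was rolled by light strokes on its top and lies at rest on the stripe, within about 1 mm across, about 10 mm from the mark along it and within about 0.02 rad of its direction, with its lid toward the reader, the hand clear and the reader, vial, pan and weight left alone.

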